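# Weight down a glued strip in the bindery jig

### The arm

A 6-joint arm with a two-finger parallel gripper is mounted at the origin on the work surface. World frame = base frame: x ahead of the robot, y to its left, z up, the work surface at z = 0. Lengths are in mm, angles in rad, forces in N, time in s.
With the tool pointing down it reaches from about 300 to 775 mm from the base axis. Payload 14.6 kg.
Tool frame: the origin (TCP) lies on the centre line of the jaws, within the pads' length; the fingertips stand ahead of it and the grasp point (between the pads) is the TCP (manip.tip_reach is the z of the fingertips in the tool frame, in mm); z points along the fingers, y is the direction in which the jaws open and shut (so a half turn about z gives the same grasp; the last joint's range is limited). The gripper opens to 94 mm and grips with 3 to 60 N. Pads are 16 mm wide; open, the fingers measure 119 mm over their backs; the gripper's body (75 mm by 177 mm) begins 78 mm behind the grasp point.
Start: joints at [1.152, 0.3, 1.521, -0, 1.321, -0.067], TCP at [189.52, 516.306, 224.446] pointing down, gripper open.
Joint ranges: [-3.03, 3.03], [-0.79, 2.21], [0.23, 2.52], [-1.04, 4.18], [0, 3.07], [-2.55, 2.55]. Speed limits (rad/s): [2.22, 2.22, 2.57, 3.14, 3.14, 3.14].

### API

Orientations are given as [roll, pitch, yaw] about the fixed x, y, z axes, in that order (R = Rz(yaw) Ry(pitch) Rx(roll)).
In Python, from cell import manip, camera, search_frame, masks_of, tip_of gives the robot as it stands.
- The arm moves only by the tool send_rows, never from a script. Its argument "plan" is a list of rows, each an object with "travel": the shift along the tool's x, y, z in mm, a list of three; "delta_rot": the turn, a rotation vector about the tool's x, y, z in degrees, a list of three; "fingers": the gripper's target within -1 to 1 (shut at 1, half-way at 0, fully open at -1). In form: [{"travel": [dx, dy, dz], "delta_rot": [wx, wy, wz], "fingers": fingers}, ...]. A call has 1 to 20 rows; each row shifts and turns the commanded pose from where the row before left it, along the tool's axes as they then stand; what a row does not reach is not made up. A row lasts 1/8 s, in which the tool goes at most 62.5 mm and 10.7 degrees, less where a joint would pass 70% of its speed; a pose out of reach is approached as far as the arm can. A call is refused whole if a number of a shift passes 62.5 or a number of a turn 10.7, either way. A call with a gripper value outside its range is refused whole. The fingers move at their own pace and stop on an object; "grip_force" is the grip in N (left out, the last holds). Time passes only in rows, so rows that do not move let the fingers close. It gives the time, the measured TCP pose, the force and the opening at its end, in the units of the state.
- manip.read_state(): the state, without advancing time (a new reading comes with each control period).
- camera(name): name is "scene" or "side" or "wrist"; returns a dict with "color" (384x512x3 uint8, red, green, blue), "z_map" (384x512 float32, mm along the optical axis (not along the pixel's ray), 0 where there is no reading), "fov_y" (degrees; the focal length in pixels is half the picture's height over the tangent of half this angle, whatever the lens; pixels are square), "cx", "cy" (the principal point, pixels), "world_from_camera" (4x4, takes a point from camera to world coordinates); the wrist camera has in their place "tool_from_camera" (4x4, takes a point from camera to tool coordinates, whose origin is the TCP and whose axes are the flange's). Camera axes: x right, y up, looking along -z (the intrinsics and any distortion apply to the point x, -y, -z); pixel columns grow to the right and rows downward; lengths in mm; the calibration is good to about 2 mm. A picture is of the moment at which its call begins: read the wrist's pose just before it.
- manip.sign_off(): hands the job in, once; it reports no verdict.
Trained networks look in the newest picture that a camera, given by its name, has taken for a name from the list of things; names that differ only in an ending like _2 or _b are one class to them, and where a whole thing is asked for, a point or a joint stands for the part that bears it (a point fixed in the world has none). Each returns a list of dicts, best first, with "confidence" (0 to 1); they miss things now and then, are a little off and sometimes report something else, mostly with a low value. They report only what shows in the picture. A call takes as long as a camera call. They do not tell look-alikes from the thing itself.
- search_frame(name, camera): "at" ([x, y, z] in mm, in the coordinates of the camera as it stood for that picture, good to about 4 mm: the middle of the surface that is visible of it).
- masks_of(name, camera): "region" (384x512 bool, what is visible of it).
- tip_of(name, camera): "at" ([x, y, z] in mm, in the coordinates of the camera as it stood for that picture, good to about 4 mm: a listed point, or the origin of a listed thing).
The state is a dict: "clock": time; "joints": joint angles; "qd": joint speeds; "effort": joint torques, N m; "eef_pos": TCP position; "eef_rot": TCP orientation; "wrist_force": force on the tool from outside, world axes, zero at the start; "moment": the same for the moment, N m; "finger_gap": finger opening in mm.
Only numpy, scipy, OpenCV 4.12 (cv2) and the standard library are available. Lean on these libraries where they do the work, as an engineer would, in place of code of your own. Each camera call takes 0.05 s, during which the arm holds its last target. There are 200 camera calls.

### The job

Lay the pressing board flat on the grey strip in the gluing jig, pushed snug against both the long fence and the end stop. Then gently stand the four steel weights upright on its four ring marks, one centred on each, in order of size with the largest next to the end stop and the smallest at the far end. Do not tip a weight over, and leave the jar, brush and notebook where they are.

Things in the scene. Friction and masses are not known exactly. Their poses are not given: they have to be found in the camera images.
- jig: Fixed plywood jig on the bench, 380 mm (y) x 92 mm (x). Origin at bench height, under the centre of the row; z up. Dark long fence along y on its +x side (away from the robot): inner face at x = +32 mm, top at z = 24. Bed top at z = 8; on it a fixed grey strip 60 x 314 x 6 mm, so the board's underside comes to z = 14. Turned up to 0.2 rad.
- end_stop: Fixed dark wood block 64 mm (x) x 20 mm (y) x 16 mm tall on the jig's bed, at its +y or -y end (varies; a bare metal plate 2 mm thick lies at the other end). Origin at the centre of its underside, at jig x = 0, y = +174 or -174, z = 8 mm; its stop face is 10 mm from there, towards the strip. Axes parallel to the jig's.
- press_board: Loose white-faced board, 64 mm (x) x 320 mm (y) x 12 mm thick, about 220 g, same either way round. Origin at the centre of its underside, z up. Upright wooden grip bar in the middle, 24 mm (x) x 40 mm (y), from z = 12 to 48 mm: take it by the 24 mm width. Four equal dark ring marks, 24 mm across, on its centre line at y = -128, -62, +62, +128 mm. Starts flat on the bench.
- weight_54: Loose binder's weight, the largest of four: upright bright steel cylinder 54 mm across and 50 mm tall (about 900 g) with an upright dark wood knob on top, 26 mm across and 34 mm tall (total height 84 mm). Origin at the centre of its underside, z up; round, so its yaw does not matter.
- weight_46: Loose binder's weight, the second largest of four: upright bright steel cylinder 46 mm across and 42 mm tall (about 550 g) with an upright dark wood knob on top, 26 mm across and 34 mm tall (total height 76 mm). Origin at the centre of its underside, z up; round, so its yaw does not matter.
- weight_38: Loose binder's weight, the third largest of four: upright bright steel cylinder 38 mm across and 34 mm tall (about 310 g) with an upright dark wood knob on top, 26 mm across and 34 mm tall (total height 68 mm). Origin at the centre of its underside, z up; round, so its yaw does not matter.
- weight_30: Loose binder's weight, the smallest of four: upright bright steel cylinder 30 mm across and 26 mm tall (about 160 g) with an upright dark wood knob on top, 26 mm across and 34 mm tall (total height 60 mm). Origin at the centre of its underside, z up; round, so its yaw does not matter.
- paste_jar: Bystander: closed white jar, 72 mm across, 85 mm tall, loose, beyond the jig; origin at the centre of its underside. Leave it alone.
- glue_brush: Bystander: brush with wooden handle, 190 mm long, lying loose beyond the jig, along its x; origin near its middle. Leave it alone.
- notebook: Bystander: green bound notebook 80 x 120 x 20 mm lying loose to the right of the jig; origin at the centre of its underside. Leave it alone.
Not all that is in view belongs to the job. Leave any blue look-alike of the weight_46 alone. Leave any pink look-alike of the weight_54 alone.

How it is judged (in metres and radians):
On the way:
1. the pressing board lies flat on the strip, snug against the long fence and the end stop (x of press_board in the frame of jig between -0.005 and 0.004 m and horizontal distance between press_board and end_stop below 0.1755 m and angle between the y axis of press_board and the y axis of jig, either way round below 0.04 rad and z of press_board in the frame of jig between 0.011 and 0.017 m and angle between press_board's own z axis and vertical below 0.05 rad), for 0.2 s.
At the end, for the whole second after the job is handed in: Board flat on the strip, within 5 mm of touching the long fence and the end stop, parallel to the fence; the weights upright on it in order of size, largest next to the stop, each within 12 mm of its mark across and 13 mm along (measured from the stop); all released and at rest (all of step 1 and linear speed of each of press_board, weight_54, weight_46, weight_38, weight_30 below 0.02 m/s and angular speed of each of press_board, weight_54, weight_46, weight_38, weight_30 below 0.2 rad/s and horizontal distance between weight_54 and end_stop between 0.029 and 0.055 m and x of weight_54 in the frame of press_board between -0.012 and 0.012 m and z of weight_54 in the frame of press_board between 0.009 and 0.016 m and angle between each of weight_54, weight_46, weight_38, weight_30's own z axis and vertical below 0.08 rad and horizontal distance between weight_46 and end_stop between 0.095 and 0.121 m and x of weight_46 in the frame of press_board between -0.012 and 0.012 m and z of weight_46 in the frame of press_board between 0.009 and 0.016 m and horizontal distance between weight_38 and end_stop between 0.219 and 0.245 m and x of weight_38 in the frame of press_board between -0.012 and 0.012 m and z of weight_38 in the frame of press_board between 0.009 and 0.016 m and horizontal distance between weight_30 and end_stop between 0.285 and 0.311 m and x of weight_30 in the frame of press_board between -0.012 and 0.012 m and z of weight_30 in the frame of press_board between 0.009 and 0.016 m).
It fails at once if a bystander (jar, brush or notebook) is shifted more than 30 mm (distance of any of paste_jar, glue_brush, notebook from where it was at the start of the episode above 0.03 m).
It fails at once if a weight is tipped over (angle between any of weight_54, weight_46, weight_38, weight_30's own z axis and vertical above 0.7 rad).
It fails at once if a weight is dropped: falling free, touched by nothing, more than about 10 mm above the board's top ((height (world z) of weight_54 above 0.038 m and linear speed of weight_54 above 0.25 m/s and contact force between weight_54 and the fingers below 0.05 N and contact force between weight_54 and anything else below 0.05 N) or (height (world z) of weight_46 above 0.038 m and linear speed of weight_46 above 0.25 m/s and contact force between weight_46 and the fingers below 0.05 N and contact force between weight_46 and anything else below 0.05 N) or (height (world z) of weight_38 above 0.038 m and linear speed of weight_38 above 0.25 m/s and contact force between weight_38 and the fingers below 0.05 N and contact force between weight_38 and anything else below 0.05 N) or (height (world z) of weight_30 above 0.038 m and linear speed of weight_30 above 0.25 m/s and contact force between weight_30 and the fingers below 0.05 N and contact force between weight_30 and anything else below 0.05 N)).
It also fails if it takes over 115 s, if anything falls off the work surface, if the arm or the gripper's body presses on something with over 40 N, if the wrist force passes 120 N, or if a joint passes its speed limit or range.

## Working session

There is one attempt and no reset: what is moved stays moved. The work goes in short steps, Python scripts to look and compute and a tool call to move; the robot and the scene stay as the last step left them, time stands still between calls to the robot, and variables do not carry over. Pictures are saved under pics/ and viewed, about 12 in all and at most 16, crops included, and the job is handed in when it is done.

Besides the shell and the picture viewer there is one more tool, called after "Emit:" as a command line: name --argument value ..., lists and objects as JSON in quotes. send_rows: Moves the arm, as the interface text tells. Its arguments: {"type":"object","properties":{"plan":{"type":"array"},"grip_force":{"type":"number"}},"required":["plan"]}

```bash
ls; mkdir -p pics; cat > h.py <<'E'
import numpy as np, cv2
from cell import manip, camera, search_frame, masks_of, tip_of
from scipy.spatial.transform import Rotation as R
def Ttool():
    s=manip.read_state(); T=np.eye(4); T[:3,:3]=R.from_euler('xyz',s['eef_rot']).as_matrix(); T[:3,3]=s['eef_pos']; return T
def shot(name):
    T=Ttool(); c=camera(name)
    c['W']=np.array(c['world_from_camera']) if 'world_from_camera' in c else T@np.array(c['tool_from_camera'])
    return c
def cloud(c):
    z=c['z_map']; h,w=z.shape; f=h/2/np.tan(np.radians(c['fov_y'])/2)
    u,v=np.meshgrid(np.arange(w),np.arange(h))
    P=np.stack([(u-c['cx'])/f*z,-(v-c['cy'])/f*z,-z],-1)
    P=P@c['W'][:3,:3].T+c['W'][:3,3]; P[z==0]=np.nan; return P
def tow(c,p): return (c['W']@np.append(p,1))[:3]
def proj(c,p):
    q=np.linalg.inv(c['W'])@np.append(p,1); h=c['z_map'].shape[0]; f=h/2/np.tan(np.radians(c['fov_y'])/2)
    return c['cx']-f*q[0]/q[2], c['cy']+f*q[1]/q[2]
def save(c,n): cv2.imwrite('pics/'+n,c['color'][:,:,::-1])
E
python3 - <<'E'
from h import *
s=manip.read_state();print({k:np.round(v,3) for k,v in s.items()}, manip.tip_reach)
ims=[]
for cn in ['scene','side']:
    c=shot(cn); ims.append(c['color']); print(cn,{k:v for k,v in c.items() if k not in('color','z_map','W')})
    save(c,cn+'0.png')
    for n in ['jig','end_stop','press_board','weight_54','weight_46','weight_38','weight_30','paste_jar','glue_brush','notebook']:
        for t,fn in(('tip',tip_of),('srch',search_frame)):
            for d in fn(n,cn)[:4]:
                w=tow(c,d['at']);print(cn,n,t,round(d['confidence'],2),w.round(0),np.round(proj(c,w)))
E
```

```text
pics
{'clock': np.float64(0.0), 'joints': array([ 1.152,  0.3  ,  1.522, -0.   ,  1.321, -0.067]), 'qd': array([ 0.001, -0.001, -0.001,  0.001, -0.001,  0.001]), 'effort': array([-1.0000e-03, -5.3181e+01, -3.5273e+01,  7.1000e-02,  2.4000e-02,
       -0.0000e+00]), 'eef_pos': array([189.438, 516.079, 223.879]), 'eef_rot': array([-3.14, -0.  ,  2.79]), 'wrist_force': array([-0.235,  0.408,  0.478]), 'moment': array([0.011, 0.01 , 0.008]), 'finger_gap': np.float64(93.878)} 19.0
scene {'fov_y': 45.840993550140865, 'cx': 254.07817645249702, 'cy': 190.14951598218627, 'world_from_camera': array([[-5.59666269e-01, -7.21264718e-01,  4.08106450e-01,
         1.14479513e+03],
       [ 8.28714297e-01, -4.88585738e-01,  2.72977269e-01,
         3.68759328e+02],
       [ 2.50611790e-03,  4.90979820e-01,  8.71167341e-01,
         1.20332172e+03],
       [ 0.00000000e+00,  0.00000000e+00,  0.00000000e+00,
         1.00000000e+00]])}
scene jig tip 0.58 [636.  -4.   2.] [245. 204.]
scene jig srch 0.89 [649.   9.  15.] [246. 207.]
scene end_stop tip 0.51 [ 630. -183.    9.] [198. 173.]
scene end_stop 
[... 4756 characters left out ...]
ght_30 tip 0.71 [ 428. -319.    0.] [356. 165.]
side weight_30 tip 0.67 [554. 323.   1.] [214. 278.]
side weight_30 tip 0.63 [613. 415.  -3.] [171. 295.]
side weight_30 srch 0.84 [603. 426.  48.] [168. 288.]
side weight_30 srch 0.77 [542. 335.  50.] [213. 272.]
side weight_30 srch 0.57 [ 488. -391.   40.] [349. 140.]
side weight_30 srch 0.53 [ 569. -335.   41.] [322. 140.]
side paste_jar tip 0.83 [784. 126.  -1.] [194. 200.]
side paste_jar srch 0.9 [771. 142.  58.] [192. 190.]
side glue_brush tip 0.8 [799. -96.  -2.] [231. 162.]
side glue_brush srch 0.85 [769. -95.  16.] [238. 161.]
side notebook tip 0.91 [ 692. -381.    1.] [297. 134.]
side notebook srch 0.97 [ 689. -371.   23.] [297. 130.]
```

View pics/scene0.png

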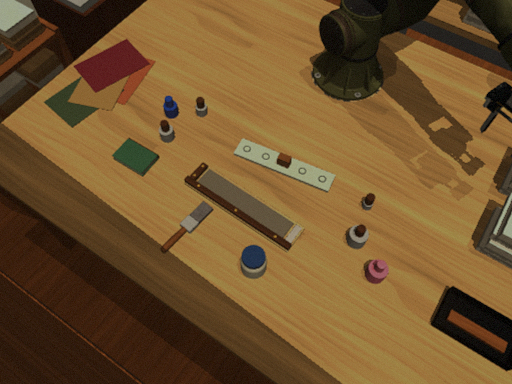

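View pics/side0.png

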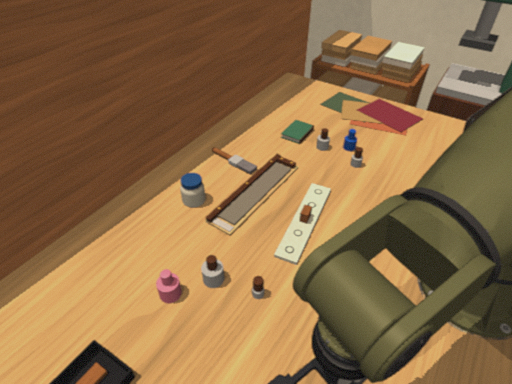

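The scene picture shows four grey weights with dark knobs at about (201,106), (167,130), (358,236) and (369,201). The blue look-alike is at (171,107) and the pink one at (377,270). The board is at (284,165), and the jig runs from its dark end stop at (199,172) to the pale plate at (295,232). I'll get sizes and poses from depth.

```bash
python3 - <<'E'
from h import *
cs={n:shot(n) for n in('scene','side')}; cl={n:cloud(c) for n,c in cs.items()}
for q in [(573,-352),(432,-320),(554,323),(438,299),(613,415),(486,-400)]:
    for n,P in cl.items():
        m=(np.hypot(P[...,0]-q[0],P[...,1]-q[1])<42)&(P[...,2]>8); X=P[m]; zt=np.percentile(X[:,2],98)
        k=X[X[:,2]>zt-6]; st=X[X[:,2]<zt-25]
        d=R.from_euler('z',0).as_matrix()
        # width perpendicular to view dir
        v=cs[n]['W'][:3,3]-np.append(q,0); v=v[:2]/np.linalg.norm(v[:2]); pr=np.array([-v[1],v[0]])
        w=np.ptp(st[:,:2]@pr); print(q,n,'ztop %.0f'%zt,'knob',k.mean(0).round(1),'w %.0f'%w, 'base mid',((st[:,:2]@pr).max()/2+(st[:,:2]@pr).min()/2).round(1),'knobproj',(k[:,:2].mean(0)@pr).round(1),m.sum())
for n in('scene','side'):
    c=cs[n];P=cl[n]
    g=np.stack([P[...,0],P[...,1]],-1)
    def box(m,l):
        X=P[m]; r=cv2.minAreaRect(X[:,:2].astype(np.float32)); print(n,l,m.sum(),np.round(r[0],1),np.round(r[1],1),round(r[2],2),'z',np.round(np.percentile(X[:,2],[5,50,95]),1))
    hsv=cv2.cvtColor(c['color'],cv2.COLOR_RGB2HSV); white=(hsv[...,1]<70)&(hsv[...,2]>130)
    nb=(np.hypot(P[...,0]-456,P[...,1]-15)<175)
    mm=nb&white&(abs(P[...,2]-12)<6); mm=cv2.morphologyEx(mm.astype(np.uint8),cv2.MORPH_OPEN,np.ones((3,3)))>0
    box(mm,'board'); box(nb&(P[...,2]>40)&(P[...,2]<56)&(g[...,0]<520),'bar')
    nj=(np.hypot(P[...,0]-640,P[...,1]+5)<215)&(P[...,0]>560)&(P[...,0]<760)
    box(nj&(P[...,2]>19)&(P[...,2]<30)&(hsv[...,2]<120)&(abs(P[...,0]-650)<75),'fence+stop')
    box(nj&(P[...,2]>10)&(P[...,2]<19)&(hsv[...,1]<90),'strip')
E
python3 - <<'E'
import sys; sys.path.insert(0,'.')
import os; os.chdir('.')
from h import *
c=shot('scene'); a=cv2.resize(c['color'][150:260,170:320],None,fx=5,fy=5,interpolation=cv2.INTER_CUBIC)
cv2.imwrite('pics/jig.png',a[:,:,::-1])
a=cv2.hconcat([cv2.resize(c['color'][90:150,150:220],(400,343)),cv2.resize(c['color'][185:285,340:410],(240,343))]); cv2.imwrite('pics/w.png',a[:,:,::-1])
E
```

```text
(573, -352) scene ztop 79 knob [ 575.5 -348.6   77.1] w 45 base mid -668.4 knobproj -667.5 251
(573, -352) side ztop 78 knob [ 572.8 -349.1   75.8] w 45 base mid -415.6 knobproj -415.4 211
(432, -320) scene ztop 72 knob [ 432.7 -318.6   68.2] w 37 base mid -530.6 knobproj -529.8 175
(432, -320) side ztop 69 knob [ 431.1 -318.1   67.2] w 37 base mid -341.5 knobproj -341.5 180
(554, 323) scene ztop 86 knob [557.3 325.2  83.9] w 53 base mid 281.3 knobproj 281.2 397
(554, 323) side ztop 85 knob [553.8 326.4  83.4] w 53 base mid -627.0 knobproj -627.4 559
(438, 299) scene ztop 64 knob [439.7 300.9  60.6] w 28 base mid 255.7 knobproj 256.2 148
(438, 299) side ztop 62 knob [437.4 301.   59.6] w 27 base mid -529.8 knobproj -530.3 225
(613, 415) scene ztop 86 knob [617.5 415.1  83.6] w 54 base mid 467.1 knobproj 467.0 426
(613, 415) side ztop 85 knob [615.1 416.   83.1] w 53 base mid -697.0 knobproj -697.0 619
(486, -400) scene ztop 79 knob [ 492.6 -400.2   76.3] w 45 base mid -634.2 knobproj -634.5 244
(486, -400) side ztop 77 knob [ 488.8 -399.9   75. ] w 45 base mid -363.4 knobproj -363.3 217
scene board 1345 [456.   17.6] [ 64.8 319.2] 8.58 z [ 8.  11.9 15.9]
scene bar 101 [457.2  19.5] [27.9 38.9] 6.0 z [41.7 47.  51.4]
scene fence+stop 922 [673.5  -6.2] [378.4 116.5] 84.28 z [19.6 23.5 27.8]
scene strip 757 [685.2   6.7] [339.1 153.6] 88.57 z [10.7 14.5 18.1]
side board 1591 [455.1  18.8] [ 63.8 322.3] 8.33 z [ 9.2 11.8 14.1]
side bar 98 [455.   19.4] [24.1 41.4] 8.96 z [41.8 47.2 49.4]
side fence+stop 457 [648.1  -3.6] [379.3  76.2] 86.01 z [20.1 23.7 26.5]
side strip 1553 [683.9   5.6] [343.4 156.3] 88.62 z [10.9 13.9 17.1]
```

View pics/jig.png

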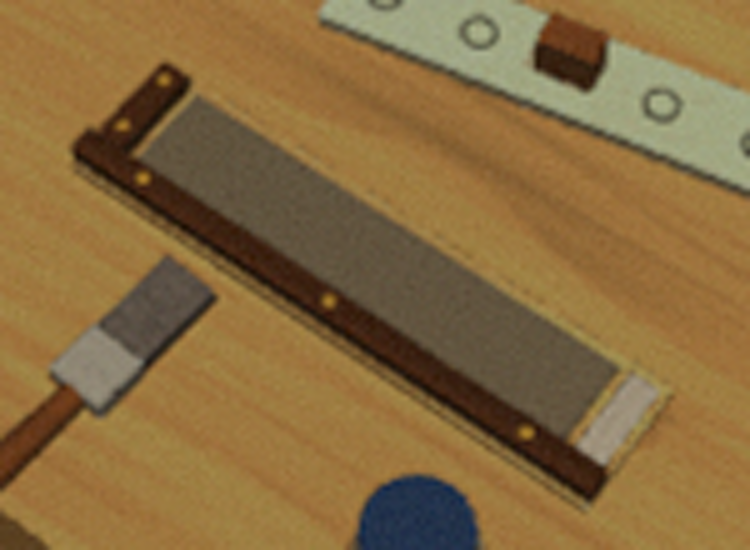

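View pics/w.png

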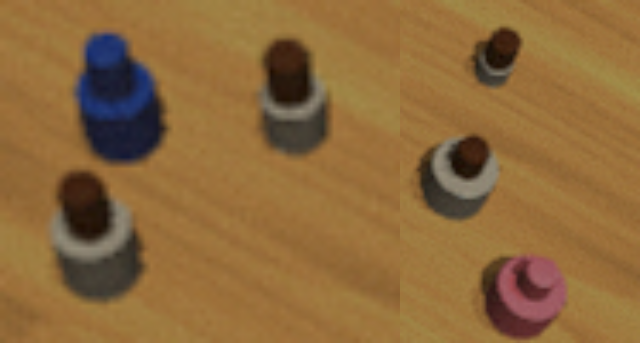

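Emit:
send_rows --plan '[{"travel": [0,0,-15],"delta_rot": [0,0,10.2],"fingers": -1},{"travel": [0,0,-15],"delta_rot": [0,0,10.2],"fingers": -1},{"travel": [0,0,-15],"delta_rot": [0,0,10.2],"fingers": -1},{"travel": [0,0,-15],"delta_rot": [0,0,10.2],"fingers": -1},{"travel": [0,0,-15],"delta_rot": [0,0,10.2],"fingers": -1},{"travel": [0,0,-15],"delta_rot": [0,0,10.2],"fingers": -1},{"travel": [-40,19,0],"delta_rot": [0,0,0],"fingers": -1},{"travel": [-40,19,0],"delta_rot": [0,0,0],"fingers": -1},{"travel": [-40,19,0],"delta_rot": [0,0,0],"fingers": -1},{"travel": [-40,19,0],"delta_rot": [0,0,0],"fingers": -1},{"travel": [-40,19,0],"delta_rot": [0,0,0],"fingers": -1},{"travel": [-40,19,0],"delta_rot": [0,0,0],"fingers": -1},{"travel": [-40,19,0],"delta_rot": [0,0,0],"fingers": -1},{"travel": [-40,19,0],"delta_rot": [0,0,0],"fingers": -1},{"travel": [-40,19,0],"delta_rot": [0,0,0],"fingers": -1},{"travel": [-40,19,0],"delta_rot": [0,0,0],"fingers": -1},{"travel": [-40,19,0],"delta_rot": [0,0,0],"fingers": -1},{"travel": [-40,19,0],"delta_rot": [0,0,0],"fingers": -1},{"travel": [-40,19,0],"delta_rot": [0,0,0],"fingers": -1},{"travel": [-40,19,0],"delta_rot": [0,0,0],"fingers": -1}]'

```text
clock: 4.75
eef_pos: [537.3, 1.3, 314.5]
eef_rot: [3.141, 0.0, 1.722]
wrist_force: [0.5, 0.7, -0.3]
finger_gap: 93.8
```

```bash
python3 - <<'E'
from h import *
s=manip.read_state();print(s['clock'],s['eef_pos'],s['eef_rot'],s['joints'])
c=shot('wrist'); save(c,'wr1.png'); print(c['fov_y'],c['tool_from_camera'])
for n in ['jig','end_stop','press_board']:
    for d in tip_of(n,'wrist')[:2]: w=tow(c,d['at']);print(n,d['confidence'],w.round(1),np.round(proj(c,w)))
E
```

```text
4.75 [537.31787357   1.2663909  314.51254389] [3.14139694e+00 3.08594336e-05 1.72151617e+00] [-6.58174185e-02  2.18638405e-01  1.41552076e+00  1.19333494e-05
  1.50723572e+00 -2.16538022e-01]
66.51878014529063 [[ 1.43214726e-03  9.58280178e-01  2.85826956e-01  8.34267403e+01]
 [ 9.99998974e-01 -1.38425432e-03 -3.69602334e-04 -1.57396228e+00]
 [ 4.14746077e-05  2.85827192e-01 -9.58281177e-01 -1.60768980e+02]
 [ 0.00000000e+00  0.00000000e+00  0.00000000e+00  1.00000000e+00]]
jig 0.76 [633.8  -6.4  -2.1] [315. 166.]
end_stop 0.98 [ 629.3 -183.5    9.2] [294. 263.]
press_board 0.72 [449.8  19.6   0.7] [206. 134.]
press_board 0.19 [ 628.5 -183.7   11.7] [293. 263.]
```

View pics/wr1.png

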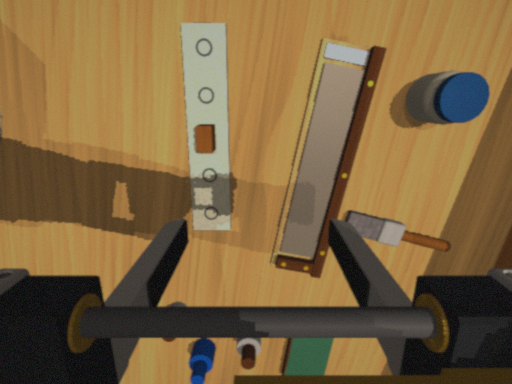

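The wrist view shows the board at x≈205 (bar at (205,138)). The jig's fence runs from (378,50) to (318,272), and the dark stop is at (297,265), at the −y end. Next I'll fit the fence and board accurately.

```bash
python3 - <<'E'
from h import *
out={}
for n in('wrist','scene','side'):
    c=shot(n);P=cloud(c);hsv=cv2.cvtColor(c['color'],cv2.COLOR_RGB2HSV)
    X,Y,Z=P[...,0],P[...,1],P[...,2]
    m=(Z>19)&(Z<29)&(hsv[...,2]<110)&(abs(X-(667+0.06*Y))<25)&(abs(Y)<150)
    r=cv2.minAreaRect(P[m][:,:2].astype(np.float32)); l=cv2.fitLine(P[m][:,:2].astype(np.float32),cv2.DIST_HUBER,0,.01,.01).ravel()
    if l[1]<0:l[:2]*=-1
    print(n,'fence line x at y=0 %.1f yaw %.4f'%(l[2]-l[3]*l[0]/l[1],-np.arctan2(l[0],l[1])),m.sum(),'width',np.round(r[1],1))
    m=(Z>19)&(Z<29)&(hsv[...,2]<110)&(abs(X-625)<25)&(abs(Y+183)<30)
    if m.sum(): r=cv2.minAreaRect(P[m][:,:2].astype(np.float32)); print(' stop',np.round(r[0],1),np.round(r[1],1),round(r[2],1),m.sum())
    m=(hsv[...,1]<90)&(Z>9)&(Z<19)&(abs(X-(633+0.06*Y))<45)&(abs(Y)<180); m=cv2.morphologyEx(m.astype(np.uint8),cv2.MORPH_OPEN,np.ones((3,3)))>0
    r=cv2.minAreaRect(P[m][:,:2].astype(np.float32)); print(' strip',np.round(r[0],1),np.round(r[1],1),round(r[2],1))
    m=(abs(X-456)<30)&(abs(Y-18)<35)&(Z>40)&(Z<54); print(' bar',P[m].mean(0).round(1), m.sum())
    m=(abs(X-(456-.148*(Y-18)))<42)&(abs(Y-18)<170)&(Z>8)&(Z<18)&(hsv[...,1]<80);m=cv2.morphologyEx(m.astype(np.uint8),cv2.MORPH_OPEN,np.ones((3,3)))>0
    r=cv2.minAreaRect(P[m][:,:2].astype(np.float32)); print(' board',np.round(r[0],1),np.round(r[1],1),round(r[2],2))
E
```

```text
wrist fence line x at y=0 673.1 yaw -0.0469 1977 width [300.2  18.3]
 stop [ 624.8 -179.2] [19.5 50.1] 87.3 269
 strip [636.3   7.1] [340.6  64.8] 88.3
 bar [454.   18.8  48. ] 470
 board [453.4  17.7] [ 64.  318.9] 8.38
scene fence line x at y=0 678.8 yaw -0.0371 593 width [299.9  46.7]
 stop [ 625.2 -179.3] [23.5 48.6] 88.2 86
 strip [0. 0.] [0. 0.] 0.0
 bar [458.   20.   47.2] 99
 board [457.3  18.2] [ 66.3 318.5] 8.64
side fence line x at y=0 673.5 yaw -0.0362 313 width [297.7  18.1]
 stop [ 624.9 -175.3] [20.  47.9] 75.8 42
 strip [638.5  -9.4] [322.9  65.1] 87.7
 bar [454.3  22.   47. ] 99
 board [455.4  19.3] [ 64.7 321.9] 8.28
```

Emit:
send_rows --plan '[{"travel": [6,-15.7,40],"delta_rot": [0,0,0],"fingers": -1},{"travel": [6,-15.7,45],"delta_rot": [0,0,0],"fingers": -1},{"travel": [6,-15.7,45],"delta_rot": [0,0,0],"fingers": -1},{"travel": [6,-15.7,40],"delta_rot": [0,0,0],"fingers": -1},{"travel": [6,-15.7,40],"delta_rot": [0,0,0],"fingers": -0.5},{"travel": [0,0,30],"delta_rot": [0,0,0],"fingers": -0.3},{"travel": [0,0,20],"delta_rot": [0,0,0],"fingers": -0.3},{"travel": [0,0,12],"delta_rot": [0,0,0],"fingers": -0.3},{"travel": [0,0,6],"delta_rot": [0,0,0],"fingers": -0.3},{"travel": [0,0,0],"delta_rot": [0,0,0],"fingers": 0},{"travel": [0,0,0],"delta_rot": [0,0,0],"fingers": 1},{"travel": [0,0,0],"delta_rot": [0,0,0],"fingers": 1},{"travel": [0,0,0],"delta_rot": [0,0,0],"fingers": 1},{"travel": [0,0,0],"delta_rot": [0,0,0],"fingers": 1},{"travel": [0,0,0],"delta_rot": [0,0,0],"fingers": 1}]' --grip_force 40

```text
clock: 6.98
eef_pos: [454.7, 20.5, 36.7]
eef_rot: [3.141, 0.0, 1.722]
wrist_force: [-0.6, 0.3, 5.5]
finger_gap: 23.5
```

Emit:
send_rows --plan '[{"travel": [0,0,-5],"delta_rot": [0,0,0],"fingers": 1},{"travel": [0,0,-15],"delta_rot": [0,0,0],"fingers": 1},{"travel": [0,0,-20],"delta_rot": [0,0,0],"fingers": 1},{"travel": [0,0,-20],"delta_rot": [0,0,4],"fingers": 1},{"travel": [0,0,0],"delta_rot": [0,0,4],"fingers": 1},{"travel": [0,0,0],"delta_rot": [0,0,3.2],"fingers": 1},{"travel": [-1.5,15,0],"delta_rot": [0,0,0],"fingers": 1},{"travel": [-1.5,22,0],"delta_rot": [0,0,0],"fingers": 1},{"travel": [-1.5,26,0],"delta_rot": [0,0,0],"fingers": 1},{"travel": [-1.5,26,0],"delta_rot": [0,0,0],"fingers": 1},{"travel": [-1.5,26,0],"delta_rot": [0,0,0],"fingers": 1},{"travel": [-1.5,22,0],"delta_rot": [0,0,0],"fingers": 1},{"travel": [-1.5,20,0],"delta_rot": [0,0,0],"fingers": 1},{"travel": [-1.5,14,0],"delta_rot": [0,0,0],"fingers": 1},{"travel": [0,0,0],"delta_rot": [0,0,0],"fingers": 1},{"travel": [0,0,0],"delta_rot": [0,0,0],"fingers": 1}]'

```text
clock: 8.98
eef_pos: [624.3, 1.0, 96.7]
eef_rot: [-3.141, -0.0, 1.526]
wrist_force: [-0.7, -0.4, -2.2]
finger_gap: 23.7
```

```bash
cat > chk.py <<'E'
from h import *
import sys
tag=sys.argv[1]; zb=float(sys.argv[2]) # board top z
s=manip.read_state();print(s['clock'],np.round(s['eef_pos'],1),np.round(s['eef_rot'],3),np.round(s['wrist_force'],1),s['finger_gap'])
for n in('wrist','side','scene'):
    c=shot(n); save(c,n+tag+'.png');P=cloud(c);hsv=cv2.cvtColor(c['color'],cv2.COLOR_RGB2HSV); X,Y,Z=P[...,0],P[...,1],P[...,2]
    m=(abs(Z-zb)<6)&(abs(X-630)<60)&(hsv[...,1]<80)&(hsv[...,2]>100)&(abs(Y)<185); m=cv2.morphologyEx(m.astype(np.uint8),cv2.MORPH_OPEN,np.ones((3,3)))>0
    if m.sum()>20: r=cv2.minAreaRect(P[m][:,:2].astype(np.float32)); print(n,'board',np.round(r[0],1),np.round(r[1],1),round(r[2],2),np.median(Z[m]).round(1),m.sum())
    for q in['press_board','end_stop','jig']:
        for d in tip_of(q,n)[:1]: print('  ',q,round(d['confidence'],2),tow(c,d['at']).round(1))
E
python3 chk.py a 72
```

```text
8.975 [624.3   1.   96.7] [-3.141 -0.     1.526] [-0.7 -0.4 -2.2] 23.72706939478418
wrist board [622.7   3.4] [269.1  64.3] 87.29 72.6 25001
   press_board 0.63 [ 6.207e+02 -6.000e-01  6.030e+01]
side board [6.241e+02 5.000e-01] [319.2  66. ] 87.62 71.8 1151
   press_board 0.82 [623.8  -2.8  63.3]
   end_stop 0.51 [ 630.8 -180.1   10. ]
   jig 0.9 [639.4 -11.2  -1.6]
scene board [625.6  -1.4] [321.3  66.9] 87.66 72.0 1479
   press_board 0.95 [625.9  -7.8  57.2]
   end_stop 0.52 [ 626.6 -179.7    9.9]
   jig 0.73 [633.4  -3.1  -1.3]
```

View pics/wrista.png

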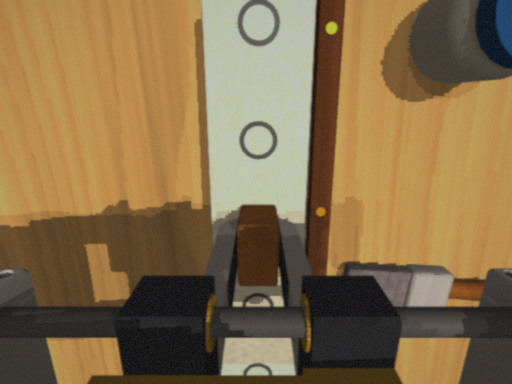

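The picture shows the board held level and parallel to the fence (fence at x≈325, board edge at 310). I'll lower it just clear of the fence and stop.

Emit:
send_rows --plan '[{"travel": [0,0,12],"delta_rot": [0,0,0],"fingers": 1},{"travel": [0,0,12],"delta_rot": [0,0,0],"fingers": 1},{"travel": [0,0,10],"delta_rot": [0,0,0],"fingers": 1},{"travel": [0,0,6],"delta_rot": [0,0,0],"fingers": 1},{"travel": [0,0,3],"delta_rot": [0,0,0],"fingers": 1},{"travel": [0,0,2],"delta_rot": [0,0,0],"fingers": 1},{"travel": [0,0,0],"delta_rot": [0,0,0],"fingers": 1},{"travel": [0,0,0],"delta_rot": [0,0,0],"fingers": 1}]'

```text
clock: 10.58
eef_pos: [625.0, 0.9, 51.7]
eef_rot: [3.141, -0.0, 1.526]
wrist_force: [-0.3, -0.5, -3.1]
finger_gap: 24.0
```

Emit:
send_rows --plan '[{"travel": [0,1.5,0],"delta_rot": [0,0,0],"fingers": 1},{"travel": [0,1.5,0],"delta_rot": [0,0,0],"fingers": 1},{"travel": [0,1.5,0],"delta_rot": [0,0,0],"fingers": 1},{"travel": [0,1.5,0],"delta_rot": [0,0,0],"fingers": 1},{"travel": [0,0,0],"delta_rot": [0,0,0],"fingers": 1}]'

```text
clock: 11.2
eef_pos: [630.9, 0.6, 51.4]
eef_rot: [-3.142, 0.0, 1.526]
wrist_force: [0.6, 0.3, -2.4]
finger_gap: 23.6
```

Emit:
send_rows --plan '[{"travel": [0,1,0.5],"delta_rot": [0,0,0],"fingers": 1},{"travel": [0,0.5,0.5],"delta_rot": [0,0,0],"fingers": 1},{"travel": [0,0,0],"delta_rot": [0,0,0],"fingers": 1}]'

```text
clock: 11.58
eef_pos: [632.3, 0.6, 50.7]
eef_rot: [-3.141, 0.0, 1.526]
wrist_force: [-4.6, 0.3, 4.0]
finger_gap: 23.4
```

Emit:
send_rows --plan '[{"travel": [0,0.8,0],"delta_rot": [0,0,0],"fingers": 1},{"travel": [0,0.7,0],"delta_rot": [0,0,0],"fingers": 1},{"travel": [0,0,0],"delta_rot": [0,0,0],"fingers": 1}]'

```text
clock: 11.95
eef_pos: [633.9, 0.5, 50.8]
eef_rot: [3.141, 0.0, 1.526]
wrist_force: [-4.2, -0.3, 5.2]
finger_gap: 23.8
```

Emit:
send_rows --plan '[{"travel": [0,0.8,0],"delta_rot": [0,0,0],"fingers": 1},{"travel": [0,0.7,0],"delta_rot": [0,0,0],"fingers": 1},{"travel": [0,0,0],"delta_rot": [0,0,0],"fingers": 1}]'

```text
clock: 12.32
eef_pos: [635.2, 0.4, 50.7]
eef_rot: [-3.141, 0.0, 1.526]
wrist_force: [-6.3, -0.2, 6.2]
finger_gap: 23.5
```

Emit:
send_rows --plan '[{"travel": [0,0.8,0],"delta_rot": [0,0,0],"fingers": 1},{"travel": [0,0.7,0],"delta_rot": [0,0,0],"fingers": 1},{"travel": [0,0,0],"delta_rot": [0,0,0],"fingers": 1}]'

```text
clock: 12.7
eef_pos: [636.3, 0.2, 50.8]
eef_rot: [-3.14, 0.001, 1.527]
wrist_force: [-10.3, -1.3, 9.7]
finger_gap: 23.4
```

Emit:
send_rows --plan '[{"travel": [-1.5,0,0],"delta_rot": [0,0,0],"fingers": 1},{"travel": [-1.5,0,0],"delta_rot": [0,0,0],"fingers": 1},{"travel": [-1.5,0,0],"delta_rot": [0,0,0],"fingers": 1},{"travel": [-1.5,0,0],"delta_rot": [0,0,0],"fingers": 1},{"travel": [0,0,0],"delta_rot": [0,0,0],"fingers": 1}]'

```text
clock: 13.32
eef_pos: [636.3, -4.0, 50.7]
eef_rot: [-3.141, -0.002, 1.528]
wrist_force: [-8.3, 10.9, 6.9]
finger_gap: 23.9
```

Emit:
send_rows --plan '[{"travel": [-1,0,0],"delta_rot": [0,0,0],"fingers": 1},{"travel": [-1,0,0],"delta_rot": [0,0,0],"fingers": 1},{"travel": [0,0,0],"delta_rot": [0,0,0],"fingers": 1}]'

```text
clock: 13.7
eef_pos: [636.2, -5.9, 50.8]
eef_rot: [-3.141, -0.002, 1.528]
wrist_force: [-7.2, 11.9, 6.9]
finger_gap: 23.9
```

```bash
python3 chk.py b 26; python3 - <<'E'
from h import *
a=[cv2.imread('pics/sideb.png')[150:240,200:310],cv2.imread('pics/sceneb.png')[150:260,180:310]]
cv2.imwrite('pics/b.png',cv2.hconcat([cv2.resize(x,(400,400),interpolation=cv2.INTER_CUBIC) for x in a]))
E
```

```text
13.7 [636.2  -5.9  50.8] [-3.141e+00 -2.000e-03  1.528e+00] [-7.2 11.9  6.9] 23.852538810539404
wrist board [635.1  -3.1] [268.4  65. ] 87.92 26.6 25001
   press_board 0.83 [629.1 -10.8  12.6]
side board [637.9 -10. ] [327.5  69.9] 87.76 25.7 1100
   press_board 0.97 [634.9  -9.4  16.1]
   end_stop 0.37 [ 632.  -181.4    8.8]
   jig 0.69 [639.4 -10.5   2.7]
scene board [637.5  -9.6] [322.7  66.2] 88.07 26.0 1392
   press_board 0.57 [635.9 -12.3  12.8]
   end_stop 0.61 [ 628.3 -182.1    9.1]
   jig 0.68 [ 6.364e+02 -6.800e+00  1.000e-01]
```

View pics/b.png

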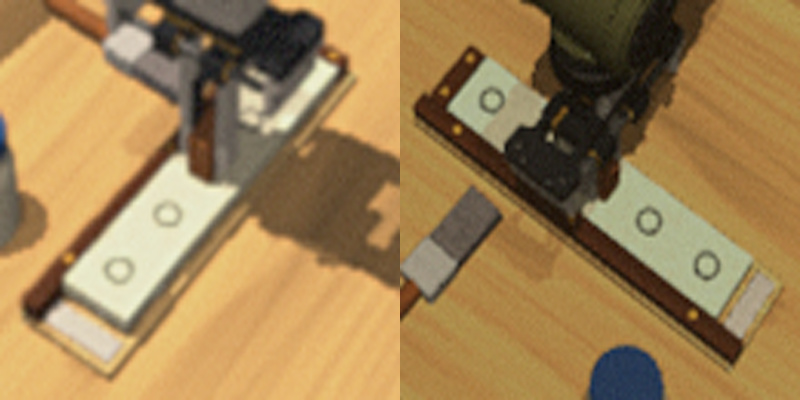

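The board sits on the strip against the fence, with a small gap possibly left at the stop (crop right, about (460,95)). I'll keep pushing until it blocks.

Emit:
send_rows --plan '[{"travel": [-1,0,0],"delta_rot": [0,0,0],"fingers": 1},{"travel": [-1,0,0],"delta_rot": [0,0,0],"fingers": 1},{"travel": [0,0,0],"delta_rot": [0,0,0],"fingers": 1}]'

```text
clock: 14.68
eef_pos: [636.2, -7.9, 50.8]
eef_rot: [-3.141, -0.002, 1.528]
wrist_force: [-7.6, 12.0, 7.3]
finger_gap: 23.6
```

Emit:
send_rows --plan '[{"travel": [-1,0,0],"delta_rot": [0,0,0],"fingers": 1},{"travel": [-1,0,0],"delta_rot": [0,0,0],"fingers": 1},{"travel": [0,0,0],"delta_rot": [0,0,0],"fingers": 1}]'

```text
clock: 15.05
eef_pos: [636.1, -8.6, 50.7]
eef_rot: [-3.141, -0.004, 1.528]
wrist_force: [-6.6, 20.1, 7.2]
finger_gap: 23.6
```

Emit:
send_rows --plan '[{"travel": [-1,0,0],"delta_rot": [0,0,0],"fingers": 1},{"travel": [-1,0,0],"delta_rot": [0,0,0],"fingers": 1},{"travel": [0,0,0],"delta_rot": [0,0,0],"fingers": 1}]'

```text
clock: 15.42
eef_pos: [636.1, -9.0, 50.7]
eef_rot: [-3.141, -0.006, 1.528]
wrist_force: [-6.3, 30.5, 5.8]
finger_gap: 23.9
```

Blocked at the stop at y≈−8.8 with force rising, so the board is seated. I'll relax the push, release and look.

Emit:
send_rows --plan '[{"travel": [1.5,0,0],"delta_rot": [0,0,0],"fingers": 1},{"travel": [1,-0.5,-0.5],"delta_rot": [0,0,0],"fingers": 1},{"travel": [0,0,0],"delta_rot": [0,0,0],"fingers": 0.3},{"travel": [0,0,0],"delta_rot": [0,0,0],"fingers": 0},{"travel": [0,0,0],"delta_rot": [0,0,0],"fingers": 0},{"travel": [0,0,0],"delta_rot": [0,0,0],"fingers": 0},{"travel": [0,0,-10],"delta_rot": [0,0,0],"fingers": 0},{"travel": [0,0,-30],"delta_rot": [0,0,0],"fingers": 0},{"travel": [0,0,-50],"delta_rot": [0,0,0],"fingers": 0},{"travel": [0,-8,-55],"delta_rot": [0,0,0],"fingers": 0},{"travel": [0,-15,-55],"delta_rot": [0,0,0],"fingers": 0},{"travel": [0,-15,-40],"delta_rot": [0,0,0],"fingers": 0},{"travel": [0,-12,-10],"delta_rot": [0,0,0],"fingers": 0},{"travel": [0,0,0],"delta_rot": [0,0,0],"fingers": 0}]'

```text
clock: 17.18
eef_pos: [585.4, -8.9, 301.0]
eef_rot: [3.141, 0.0, 1.526]
wrist_force: [-0.1, 0.8, -0.8]
finger_gap: 47.0
```

```bash
cat > rings.py <<'E'
from h import *
import sys
s=manip.read_state();print(s['clock'],np.round(s['eef_pos'],1),np.round(s['eef_rot'],3))
ny=np.array([.045,.999]); nx=np.array([.999,-.045])
for n in('wrist','scene','side'):
    c=shot(n); save(c,n+sys.argv[1]+'.png');P=cloud(c);hsv=cv2.cvtColor(c['color'],cv2.COLOR_RGB2HSV)
    D=P[...,:2]-np.array([636,-9]); a=D@nx; b=D@ny; Z=P[...,2]
    wh=(abs(Z-26)<6)&(abs(a)<45)&(abs(b)<175)&(hsv[...,2]>100)&(hsv[...,1]<80)
    for y in(-128,-62,62,128):
        near=(np.hypot(a,b-y)<20)&(Z<34)
        if near.sum()<20: continue
        v=hsv[...,2].astype(float); t=np.median(v[near])
        dk=near&(v<t*.8)
        if dk.sum()>8:
            pts=np.c_[a[dk],b[dk]].astype(np.float32); e=cv2.minEnclosingCircle(pts); print(n,'ring',y,np.round(e[0],1),round(e[1],1),dk.sum(),'world',(np.array([636,-9])+e[0][0]*nx+e[0][1]*ny).round(1))
    wh=cv2.morphologyEx(wh.astype(np.uint8),cv2.MORPH_OPEN,np.ones((3,3)))>0
    if wh.sum()>50: r=cv2.minAreaRect(P[wh][:,:2].astype(np.float32)); print(n,'board',np.round(r[0],1),np.round(r[1],1),round(r[2],2),np.median(Z[wh]).round(1))
    f=(Z>19)&(Z<29)&(hsv[...,2]<110)&(a>28)&(a<60)&(abs(b)<150)
    if f.sum()>50: l=cv2.fitLine(P[f][:,:2].astype(np.float32),cv2.DIST_HUBER,0,.01,.01).ravel(); l*=np.sign(l[1])*np.array([1,1,np.sign(l[1]),np.sign(l[1])]) ; print(n,'fence yaw',-np.arctan2(l[0],l[1]))
E
python3 rings.py c
```

```text
17.175 [585.4  -8.9 301. ] [3.141 0.    1.526]
wrist ring -128 [-1.000e-01 -1.302e+02] 12.5 52 world [ 630. -139.]
wrist ring -62 [ -0.4 -64.4] 12.5 91 world [632.7 -73.3]
wrist ring 62 [-2.3 60.4] 12.2 104 world [636.4  51.4]
wrist ring 128 [ -2.4 126.2] 12.1 123 world [639.3 117.2]
wrist board [634.8 -12.2] [322.9  65.7] 87.88 26.5
wrist fence yaw -0.032462433
scene ring -128 [   1.5 -130.1] 12.9 29 world [ 631.6 -139. ]
scene ring -62 [  1.1 -63.7] 13.2 27 world [634.2 -72.7]
scene ring 62 [-0.1 60.3] 12.4 30 world [638.6  51.2]
scene ring 128 [ -0.3 127.1] 13.5 29 world [641.5 118. ]
scene board [637.1 -11. ] [321.6  66.4] 87.97 26.1
scene fence yaw -0.035879448
side ring 128 [ -0.6 126.8] 11.7 13 world [641.1 117.7]
side board [637.4 -12. ] [327.8  70.2] 87.74 25.8
side fence yaw -0.037088353
```

View pics/wristc.png

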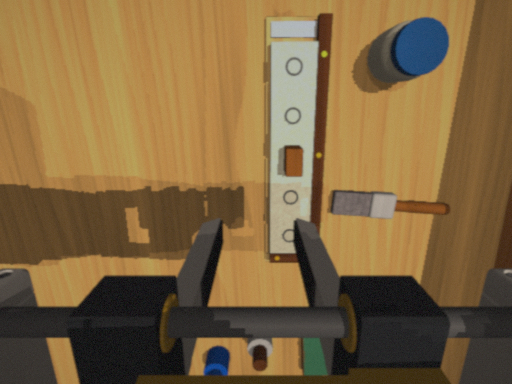

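The board is flat against the fence and the stop, with its rings at px (294,66), (293,116), (290,197) and (289,236). Next is the largest weight, steel rather than pink, at (555,326).

Emit:
send_rows --plan '[{"travel": [25,-3.6,5],"delta_rot": [0,0,0],"fingers": -0.3},{"travel": [45,-6,10],"delta_rot": [0,0,0],"fingers": -0.3},{"travel": [50,-7,17],"delta_rot": [0,0,0],"fingers": -0.3},{"travel": [50,-7,20],"delta_rot": [0,0,0],"fingers": -0.3},{"travel": [50,-7,20],"delta_rot": [0,0,0],"fingers": -0.3},{"travel": [50,-7,20],"delta_rot": [0,0,0],"fingers": -0.3},{"travel": [40,-5,20],"delta_rot": [0,0,0],"fingers": -0.3},{"travel": [23,-2.5,20],"delta_rot": [0,0,0],"fingers": -0.3},{"travel": [0,0,0],"delta_rot": [0,0,0],"fingers": -0.3},{"travel": [0,0,0],"delta_rot": [0,0,0],"fingers": -0.3}]'

```text
clock: 18.58
eef_pos: [555.9, 325.1, 168.8]
eef_rot: [-3.141, 0.0, 1.526]
wrist_force: [-0.3, 0.2, 0.6]
finger_gap: 61.2
```

```bash
cat > wt.py <<'E'
from h import *
import sys
x,y,H=map(float,sys.argv[1:4])
s=manip.read_state();p=s['eef_pos'];print(s['clock'],np.round(p,1),np.round(s['eef_rot'],3),np.round(s['wrist_force'],1),s['finger_gap'])
Rt=Ttool()[:3,:3]
for n in('wrist','scene','side'):
    c=shot(n); P=cloud(c); Z=P[...,2]; m=(np.hypot(P[...,0]-x,P[...,1]-y)<25)&(abs(Z-H)<3)
    if n=='wrist': save(c,'w%d.png'%(s['clock']*10))
    if m.sum()<15: print(n,'none',m.sum());continue
    X=P[m]; e=cv2.minEnclosingCircle(X[:,:2].astype(np.float32)); print(n,'knob',np.round(e[0],1),round(e[1],1),X.mean(0).round(1),'toolshift',(Rt.T@(np.append(X.mean(0)[:2],p[2])-p)).round(1))
E
python3 wt.py 555 326 84
```

```text
18.575 [555.9 325.1 168.8] [-3.141  0.     1.526] [-0.3  0.2  0.6] 61.17246420408412
wrist knob [553.2 324.6] 12.8 [553.4 325.2  84.2] toolshift [-0.1 -2.6  0. ]
scene knob [557.8 325.2] 12.4 [561.1 325.5  83.3] toolshift [ 0.7  5.1 -0. ]
side knob [554.9 325.3] 12.9 [554.4 325.2  83.4] toolshift [ 0.1 -1.6  0. ]
```

Emit:
send_rows --plan '[{"travel": [0,-1,35],"delta_rot": [0,0,0],"fingers": -0.3},{"travel": [0,0,35],"delta_rot": [0,0,0],"fingers": -0.3},{"travel": [0,0,20],"delta_rot": [0,0,0],"fingers": -0.3},{"travel": [0,0,6],"delta_rot": [0,0,0],"fingers": -0.3},{"travel": [0,0,0],"delta_rot": [0,0,0],"fingers": 0},{"travel": [0,0,0],"delta_rot": [0,0,0],"fingers": 0.2},{"travel": [0,0,0],"delta_rot": [0,0,0],"fingers": 1},{"travel": [0,0,0],"delta_rot": [0,0,0],"fingers": 1},{"travel": [0,0,0],"delta_rot": [0,0,0],"fingers": 1},{"travel": [0,0,0],"delta_rot": [0,0,0],"fingers": 1}]' --grip_force 50

```text
clock: 19.98
eef_pos: [555.0, 325.9, 73.4]
eef_rot: [3.141, -0.0, 1.526]
wrist_force: [1.9, -0.3, 5.0]
finger_gap: 25.3
```

Emit:
send_rows --plan '[{"travel": [0,0,-8],"delta_rot": [0,0,0],"fingers": 1},{"travel": [0,0,-22],"delta_rot": [0,0,0],"fingers": 1},{"travel": [0,0,-30],"delta_rot": [0,0,0],"fingers": 1},{"travel": [0,0,-30],"delta_rot": [0,0,0],"fingers": 1},{"travel": [-20,4,0],"delta_rot": [0,0,0],"fingers": 1},{"travel": [-30,6.5,0],"delta_rot": [0,0,0],"fingers": 1},{"travel": [-40,8.5,0],"delta_rot": [0,0,0],"fingers": 1},{"travel": [-45,9.5,0],"delta_rot": [0,0,0],"fingers": 1},{"travel": [-45,9.5,0],"delta_rot": [0,0,0],"fingers": 1},{"travel": [-45,9.5,0],"delta_rot": [0,0,0],"fingers": 1},{"travel": [-45,9.5,0],"delta_rot": [0,0,0],"fingers": 1},{"travel": [-45,9.5,0],"delta_rot": [0,0,0],"fingers": 1},{"travel": [-45,9.5,0],"delta_rot": [0,0,0],"fingers": 1},{"travel": [-40,8.5,0],"delta_rot": [0,0,0],"fingers": 1},{"travel": [-35,7.4,0],"delta_rot": [0,0,0],"fingers": 1},{"travel": [-25.5,5.3,0],"delta_rot": [0,0,0],"fingers": 1},{"travel": [0,0,0],"delta_rot": [0,0,0],"fingers": 1},{"travel": [0,0,0],"delta_rot": [0,0,0],"fingers": 1}]'

```text
clock: 22.22
eef_pos: [630.8, -138.1, 162.3]
eef_rot: [-3.14, -0.001, 1.526]
wrist_force: [-0.2, 0.4, -7.5]
finger_gap: 24.9
```

```bash
python3 - <<'E'
from h import *
s=manip.read_state();p=s['eef_pos'];print(s['clock'],np.round(p,1),np.round(s['wrist_force'],1),s['finger_gap'])
ims=[]
for n in('scene','side'):
    c=shot(n);P=cloud(c);u,v=map(int,proj(c,np.array([631,-139,100]))); ims.append(cv2.resize(c['color'][v-50:v+50,u-50:u+50],(390,390),interpolation=cv2.INTER_CUBIC))
    m=(np.hypot(P[...,0]-p[0],P[...,1]-p[1])<36)&(P[...,2]>85)&(P[...,2]<135); X=P[m]; w=c['W'][:3,3]-p; w=w[:2]/np.hypot(*w[:2]); pr=np.array([-w[1],w[0]]); t=X[:,:2]@pr
    print(n,'width',np.ptp(t).round(1),'mid-TCP across view',((t.max()+t.min())/2-p[:2]@pr).round(1),'zmin',X[:,2].min().round(1))
cv2.imwrite('pics/hold.png',cv2.hconcat(ims)[:,:,::-1])
E
```

```text
22.225 [ 630.8 -138.1  162.3] [-0.2  0.4 -7.5] 24.903447499257904
scene width 53.9 mid-TCP across view -0.9 zmin 86.4
side width 51.7 mid-TCP across view 0.3 zmin 88.5
```

View pics/hold.png

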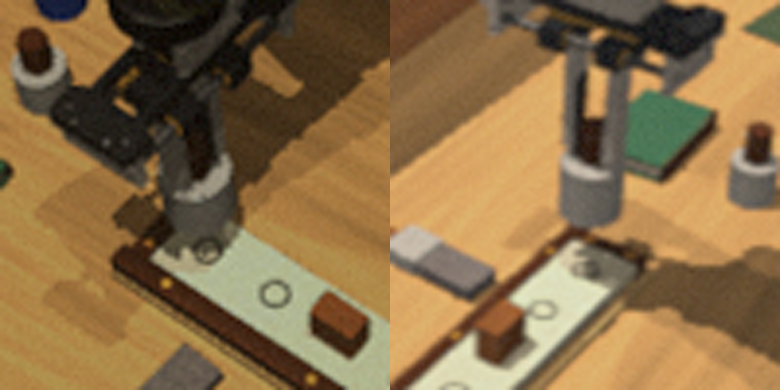

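The crop shows the 54 hanging upright above the end ring, at about (200,200) in the left view and (590,200) in the right. Lowering.

Emit:
send_rows --plan '[{"travel": [0,0,15],"delta_rot": [0,0,0],"fingers": 1},{"travel": [0,0,20],"delta_rot": [0,0,0],"fingers": 1},{"travel": [0,0,14],"delta_rot": [0,0,0],"fingers": 1},{"travel": [0,0,7],"delta_rot": [0,0,0],"fingers": 1},{"travel": [0,0,3],"delta_rot": [0,0,0],"fingers": 1},{"travel": [0,0,1.5],"delta_rot": [0,0,0],"fingers": 1},{"travel": [0,0,1],"delta_rot": [0,0,0],"fingers": 1},{"travel": [0,0,0],"delta_rot": [0,0,0],"fingers": 1}]'

```text
clock: 23.32
eef_pos: [631.3, -138.6, 101.7]
eef_rot: [3.141, 0.0, 1.526]
wrist_force: [-0.6, 0.0, -8.9]
finger_gap: 25.1
```

Emit:
send_rows --plan '[{"travel": [0,0,0.7],"delta_rot": [0,0,0],"fingers": 1},{"travel": [0,0,0.7],"delta_rot": [0,0,0],"fingers": 1},{"travel": [0,0,0],"delta_rot": [0,0,0],"fingers": 1}]'

```text
clock: 23.7
eef_pos: [631.2, -138.5, 100.0]
eef_rot: [-3.142, -0.0, 1.526]
wrist_force: [0.7, -0.1, -7.8]
finger_gap: 25.2
```

Emit:
send_rows --plan '[{"travel": [0,0,0.6],"delta_rot": [0,0,0],"fingers": 1},{"travel": [0,0,0.5],"delta_rot": [0,0,0],"fingers": 1},{"travel": [0,0,0],"delta_rot": [0,0,0],"fingers": 1}]'

```text
clock: 24.08
eef_pos: [631.3, -138.5, 99.4]
eef_rot: [3.141, 0.0, 1.526]
wrist_force: [-1.7, -0.1, -2.4]
finger_gap: 25.6
```

Emit:
send_rows --plan '[{"travel": [0,0,0.4],"delta_rot": [0,0,0],"fingers": 1},{"travel": [0,0,0],"delta_rot": [0,0,0],"fingers": 0.3},{"travel": [0,0,0],"delta_rot": [0,0,0],"fingers": 0},{"travel": [0,0,0],"delta_rot": [0,0,0],"fingers": 0},{"travel": [0,0,0],"delta_rot": [0,0,0],"fingers": 0},{"travel": [0,0,-10],"delta_rot": [0,0,0],"fingers": 0},{"travel": [0,0,-25],"delta_rot": [0,0,0],"fingers": 0},{"travel": [0,0,-30],"delta_rot": [0,0,0],"fingers": 0},{"travel": [-20,-4.5,0],"delta_rot": [0,0,0],"fingers": -0.3},{"travel": [-33,-7.5,0],"delta_rot": [0,0,0],"fingers": -0.3},{"travel": [-40,-9,0],"delta_rot": [0,0,0],"fingers": -0.3},{"travel": [-40,-9,0],"delta_rot": [0,0,0],"fingers": -0.3},{"travel": [-38,-8.6,0],"delta_rot": [0,0,0],"fingers": -0.3},{"travel": [-26,-6,0],"delta_rot": [0,0,0],"fingers": -0.3},{"travel": [-16.4,-3.7,0],"delta_rot": [0,0,0],"fingers": -0.3},{"travel": [0,0,0],"delta_rot": [0,0,0],"fingers": -0.3},{"travel": [0,0,0],"delta_rot": [0,0,0],"fingers": -0.3}]'

```text
clock: 26.2
eef_pos: [573.7, -348.8, 163.4]
eef_rot: [-3.141, -0.0, 1.527]
wrist_force: [-0.0, 0.4, -0.6]
finger_gap: 60.9
```

```bash
python3 wt.py 573.5 -349.5 76; python3 wt.py 631 -138.5 110 | tail -3
```

```text
26.2 [ 573.7 -348.8  163.4] [-3.141 -0.     1.527] [-0.   0.4 -0.6] 60.94630101202218
wrist knob [ 571.7 -352.2] 12.7 [ 571.8 -351.5   76.1] toolshift [-2.8 -1.8 -0. ]
scene knob [ 574.9 -349.3] 12.6 [ 575.2 -349.    76.2] toolshift [-0.1  1.5 -0. ]
side knob [ 573.3 -352. ] 13.1 [ 573.1 -350.4   75.5] toolshift [-1.7 -0.5 -0. ]
wrist none 0
scene knob [ 633.2 -135.7] 13.2 [ 633.5 -137.2  109.8] toolshift [213.9  50.4   0. ]
side knob [ 630.5 -138.5] 13.6 [ 630.8 -136.6  109.5] toolshift [214.4  47.7   0. ]
```

Emit:
send_rows --plan '[{"travel": [-2,-0.5,35],"delta_rot": [0,0,0],"fingers": -0.3},{"travel": [0,0,37],"delta_rot": [0,0,0],"fingers": -0.3},{"travel": [0,0,20],"delta_rot": [0,0,0],"fingers": -0.3},{"travel": [0,0,6.4],"delta_rot": [0,0,0],"fingers": -0.3},{"travel": [0,0,0],"delta_rot": [0,0,0],"fingers": 0},{"travel": [0,0,0],"delta_rot": [0,0,0],"fingers": 0.2},{"travel": [0,0,0],"delta_rot": [0,0,0],"fingers": 1},{"travel": [0,0,0],"delta_rot": [0,0,0],"fingers": 1},{"travel": [0,0,0],"delta_rot": [0,0,0],"fingers": 1},{"travel": [0,0,0],"delta_rot": [0,0,0],"fingers": 1}]'

```text
clock: 27.75
eef_pos: [573.2, -351.7, 65.7]
eef_rot: [3.141, 0.001, 1.526]
wrist_force: [0.3, 0.1, 4.6]
finger_gap: 25.1
```

Emit:
send_rows --plan '[{"travel": [0,0,-8],"delta_rot": [0,0,0],"fingers": 1},{"travel": [0,0,-22],"delta_rot": [0,0,0],"fingers": 1},{"travel": [0,0,-35],"delta_rot": [0,0,0],"fingers": 1},{"travel": [0,0,-35],"delta_rot": [0,0,0],"fingers": 1},{"travel": [0,0,-30],"delta_rot": [0,0,0],"fingers": 1},{"travel": [20,3.4,0],"delta_rot": [0,0,0],"fingers": 1},{"travel": [35,6,0],"delta_rot": [0,0,0],"fingers": 1},{"travel": [45,7.7,0],"delta_rot": [0,0,0],"fingers": 1},{"travel": [45,7.7,0],"delta_rot": [0,0,0],"fingers": 1},{"travel": [45,7.7,0],"delta_rot": [0,0,0],"fingers": 1},{"travel": [40,6.8,0],"delta_rot": [0,0,0],"fingers": 1},{"travel": [30,5.1,0],"delta_rot": [0,0,0],"fingers": 1},{"travel": [21.6,3.7,0],"delta_rot": [0,0,0],"fingers": 1},{"travel": [0,0,0],"delta_rot": [0,0,0],"fingers": 1},{"travel": [0,0,0],"delta_rot": [0,0,0],"fingers": 1}]'

```text
clock: 29.62
eef_pos: [633.2, -72.9, 194.6]
eef_rot: [-3.141, 0.0, 1.526]
wrist_force: [-0.4, -0.3, -4.9]
finger_gap: 25.2
```

Emit:
send_rows --plan '[{"travel": [0,0,20],"delta_rot": [0,0,0],"fingers": 1},{"travel": [0,0,30],"delta_rot": [0,0,0],"fingers": 1},{"travel": [0,0,25],"delta_rot": [0,0,0],"fingers": 1},{"travel": [0,0,14],"delta_rot": [0,0,0],"fingers": 1},{"travel": [0,0,7],"delta_rot": [0,0,0],"fingers": 1},{"travel": [0,0,3],"delta_rot": [0,0,0],"fingers": 1},{"travel": [0,0,1.5],"delta_rot": [0,0,0],"fingers": 1},{"travel": [0,0,1],"delta_rot": [0,0,0],"fingers": 1},{"travel": [0,0,0.7],"delta_rot": [0,0,0],"fingers": 1},{"travel": [0,0,0],"delta_rot": [0,0,0],"fingers": 1}]'

```text
clock: 30.88
eef_pos: [633.5, -72.3, 93.1]
eef_rot: [3.141, 0.0, 1.526]
wrist_force: [1.1, 1.1, -5.1]
finger_gap: 25.3
```

Emit:
send_rows --plan '[{"travel": [0,0,0.7],"delta_rot": [0,0,0],"fingers": 1},{"travel": [0,0,0.6],"delta_rot": [0,0,0],"fingers": 1},{"travel": [0,0,0],"delta_rot": [0,0,0],"fingers": 1}]'

```text
clock: 31.25
eef_pos: [633.5, -72.4, 91.7]
eef_rot: [3.141, 0.0, 1.526]
wrist_force: [-0.2, -0.7, -4.4]
finger_gap: 24.9
```

Emit:
send_rows --plan '[{"travel": [0,0,0.6],"delta_rot": [0,0,0],"fingers": 1},{"travel": [0,0,0],"delta_rot": [0,0,0],"fingers": 1}]'

```text
clock: 31.5
eef_pos: [633.6, -72.4, 91.6]
eef_rot: [3.141, 0.0, 1.526]
wrist_force: [-2.4, 0.5, 3.4]
finger_gap: 25.1
```

Emit:
send_rows --plan '[{"travel": [0,0,0.4],"delta_rot": [0,0,0],"fingers": 0.4},{"travel": [0,0,0],"delta_rot": [0,0,0],"fingers": 0},{"travel": [0,0,0],"delta_rot": [0,0,0],"fingers": 0},{"travel": [0,0,0],"delta_rot": [0,0,0],"fingers": 0},{"travel": [0,0,-10],"delta_rot": [0,0,0],"fingers": 0},{"travel": [0,0,-25],"delta_rot": [0,0,0],"fingers": 0},{"travel": [0,0,-35],"delta_rot": [0,0,0],"fingers": 0},{"travel": [-15,-11.2,0],"delta_rot": [0,0,0],"fingers": -0.3},{"travel": [-25,-18.7,0],"delta_rot": [0,0,0],"fingers": -0.3},{"travel": [-35,-26.2,0],"delta_rot": [0,0,0],"fingers": -0.3},{"travel": [-40,-30,0],"delta_rot": [0,0,0],"fingers": -0.3},{"travel": [-40,-30,0],"delta_rot": [0,0,0],"fingers": -0.3},{"travel": [-35,-26.2,0],"delta_rot": [0,0,0],"fingers": -0.3},{"travel": [-30,-22.5,0],"delta_rot": [0,0,0],"fingers": -0.3},{"travel": [-20,-15,0],"delta_rot": [0,0,0],"fingers": -0.3},{"travel": [-14.6,-11,0],"delta_rot": [0,0,0],"fingers": -0.3},{"travel": [0,0,0],"delta_rot": [0,0,0],"fingers": -0.3},{"travel": [0,0,0],"delta_rot": [0,0,0],"fingers": -0.3}]'

```text
clock: 33.75
eef_pos: [431.9, -317.7, 160.6]
eef_rot: [3.142, -0.0, 1.527]
wrist_force: [-0.2, 0.9, 0.5]
finger_gap: 61.1
```

```bash
python3 wt.py 431.5 -318 68; python3 wt.py 633.5 -72.5 102 | tail -3
```

```text
33.75 [ 431.9 -317.7  160.6] [ 3.142 -0.     1.527] [-0.2  0.9  0.5] 61.14110365081787
wrist knob [ 429.4 -321.7] 12.7 [ 429.5 -320.8   68.2] toolshift [-3.2 -2.3 -0. ]
scene knob [ 433.1 -319.8] 12.8 [ 432.7 -320.    67.7] toolshift [-2.2  0.9 -0. ]
side knob [ 431.3 -319.1] 12.7 [ 432.1 -319.2   67.6] toolshift [-1.5  0.3 -0. ]
wrist none 0
scene knob [635.7 -71.2] 12.7 [635.8 -71.1 102. ] toolshift [255.2 192.9   0. ]
side knob [633.4 -71.9] 12.4 [632.3 -70.2 101.6] toolshift [255.9 189.3   0. ]
```

Emit:
send_rows --plan '[{"travel": [-2.2,-0.5,35],"delta_rot": [0,0,0],"fingers": -0.3},{"travel": [0,0,40],"delta_rot": [0,0,0],"fingers": -0.3},{"travel": [0,0,22],"delta_rot": [0,0,0],"fingers": -0.3},{"travel": [0,0,6.6],"delta_rot": [0,0,0],"fingers": -0.3},{"travel": [0,0,0],"delta_rot": [0,0,0],"fingers": 0},{"travel": [0,0,0],"delta_rot": [0,0,0],"fingers": 0.2},{"travel": [0,0,0],"delta_rot": [0,0,0],"fingers": 1},{"travel": [0,0,0],"delta_rot": [0,0,0],"fingers": 1},{"travel": [0,0,0],"delta_rot": [0,0,0],"fingers": 1},{"travel": [0,0,0],"delta_rot": [0,0,0],"fingers": 1}]' --grip_force 40

```text
clock: 35.3
eef_pos: [431.1, -320.5, 57.5]
eef_rot: [3.141, 0.0, 1.526]
wrist_force: [-1.3, 0.4, 6.0]
finger_gap: 25.4
```

Emit:
send_rows --plan '[{"travel": [0,0,-8],"delta_rot": [0,0,0],"fingers": 1},{"travel": [0,0,-22],"delta_rot": [0,0,0],"fingers": 1},{"travel": [0,0,-35],"delta_rot": [0,0,0],"fingers": 1},{"travel": [0,0,-30],"delta_rot": [0,0,0],"fingers": 1},{"travel": [0,0,-15],"delta_rot": [0,0,0],"fingers": 1},{"travel": [18,9,0],"delta_rot": [0,0,0],"fingers": 1},{"travel": [30,15,0],"delta_rot": [0,0,0],"fingers": 1},{"travel": [40,20,0],"delta_rot": [0,0,0],"fingers": 1},{"travel": [45,22.4,0],"delta_rot": [0,0,0],"fingers": 1},{"travel": [45,22.4,0],"delta_rot": [0,0,0],"fingers": 1},{"travel": [45,22.4,0],"delta_rot": [0,0,0],"fingers": 1},{"travel": [45,22.4,0],"delta_rot": [0,0,0],"fingers": 1},{"travel": [40,20,0],"delta_rot": [0,0,0],"fingers": 1},{"travel": [33,16.5,0],"delta_rot": [0,0,0],"fingers": 1},{"travel": [24,12,0],"delta_rot": [0,0,0],"fingers": 1},{"travel": [15.9,7.9,0],"delta_rot": [0,0,0],"fingers": 1},{"travel": [0,0,0],"delta_rot": [0,0,0],"fingers": 1},{"travel": [0,0,0],"delta_rot": [0,0,0],"fingers": 1}]'

```text
clock: 37.55
eef_pos: [637.3, 51.1, 166.7]
eef_rot: [-3.141, 0.0, 1.526]
wrist_force: [0.2, -0.7, -2.2]
finger_gap: 25.5
```

Emit:
send_rows --plan '[{"travel": [0,0,18],"delta_rot": [0,0,0],"fingers": 1},{"travel": [0,0,25],"delta_rot": [0,0,0],"fingers": 1},{"travel": [0,0,20],"delta_rot": [0,0,0],"fingers": 1},{"travel": [0,0,10],"delta_rot": [0,0,0],"fingers": 1},{"travel": [0,0,5],"delta_rot": [0,0,0],"fingers": 1},{"travel": [0,0,2],"delta_rot": [0,0,0],"fingers": 1},{"travel": [0,0,1.2],"delta_rot": [0,0,0],"fingers": 1},{"travel": [0,0,0.8],"delta_rot": [0,0,0],"fingers": 1},{"travel": [0,0,0],"delta_rot": [0,0,0],"fingers": 1}]'

```text
clock: 38.67
eef_pos: [637.8, 51.7, 85.2]
eef_rot: [3.141, -0.0, 1.526]
wrist_force: [-0.0, 0.5, -3.0]
finger_gap: 25.1
```

Emit:
send_rows --plan '[{"travel": [0,0,0.7],"delta_rot": [0,0,0],"fingers": 1},{"travel": [0,0,0.6],"delta_rot": [0,0,0],"fingers": 1},{"travel": [0,0,0],"delta_rot": [0,0,0],"fingers": 1}]'

```text
clock: 39.05
eef_pos: [637.7, 51.7, 83.7]
eef_rot: [-3.141, 0.0, 1.526]
wrist_force: [-0.4, 0.2, -3.8]
finger_gap: 25.3
```

Emit:
send_rows --plan '[{"travel": [0,0,0.6],"delta_rot": [0,0,0],"fingers": 1},{"travel": [0,0,0],"delta_rot": [0,0,0],"fingers": 1}]'

```text
clock: 39.3
eef_pos: [637.8, 51.7, 83.5]
eef_rot: [3.141, -0.0, 1.526]
wrist_force: [-3.0, 0.7, 3.3]
finger_gap: 24.9
```

Emit:
send_rows --plan '[{"travel": [0,0,0.3],"delta_rot": [0,0,0],"fingers": 0.4},{"travel": [0,0,0],"delta_rot": [0,0,0],"fingers": 0},{"travel": [0,0,0],"delta_rot": [0,0,0],"fingers": 0},{"travel": [0,0,0],"delta_rot": [0,0,0],"fingers": 0},{"travel": [0,0,-10],"delta_rot": [0,0,0],"fingers": 0},{"travel": [0,0,-25],"delta_rot": [0,0,0],"fingers": 0},{"travel": [0,0,-35],"delta_rot": [0,0,0],"fingers": 0},{"travel": [15,-13.1,0],"delta_rot": [0,0,0],"fingers": -0.3},{"travel": [25,-21.9,0],"delta_rot": [0,0,0],"fingers": -0.3},{"travel": [33,-28.9,0],"delta_rot": [0,0,0],"fingers": -0.3},{"travel": [37,-32.4,0],"delta_rot": [0,0,0],"fingers": -0.3},{"travel": [37,-32.4,0],"delta_rot": [0,0,0],"fingers": -0.3},{"travel": [33,-28.9,0],"delta_rot": [0,0,0],"fingers": -0.3},{"travel": [28,-24.5,0],"delta_rot": [0,0,0],"fingers": -0.3},{"travel": [18,-15.8,0],"delta_rot": [0,0,0],"fingers": -0.3},{"travel": [13.7,-12,0],"delta_rot": [0,0,0],"fingers": -0.3},{"travel": [0,0,0],"delta_rot": [0,0,0],"fingers": -0.3},{"travel": [0,0,0],"delta_rot": [0,0,0],"fingers": -0.3}]'

```text
clock: 41.55
eef_pos: [439.0, 300.0, 152.8]
eef_rot: [3.142, 0.0, 1.526]
wrist_force: [-0.0, -0.3, 0.5]
finger_gap: 61.1
```

```bash
python3 wt.py 438.5 300.5 60; python3 wt.py 637.7 51.7 94 | tail -3
```

```text
41.55 [439.  300.  152.8] [3.142 0.    1.526] [-0.  -0.3  0.5] 61.06950756504601
wrist knob [436.3 299.5] 12.7 [436.2 300.3  60.2] toolshift [ 0.1 -2.9 -0. ]
scene knob [441.2 299.7] 12.8 [439.4 299.7  59.4] toolshift [-0.3  0.3  0. ]
side knob [437.9 299.8] 13.2 [437.6 301.1  59.6] toolshift [ 1.  -1.5 -0. ]
wrist none 0
scene knob [639.4  52. ] 12.9 [639.7  52.1  93.5] toolshift [-238.4  211.7    0. ]
side none 0
```

Emit:
send_rows --plan '[{"travel": [0,-1,35],"delta_rot": [0,0,0],"fingers": -0.3},{"travel": [0,0,40],"delta_rot": [0,0,0],"fingers": -0.3},{"travel": [0,0,22],"delta_rot": [0,0,0],"fingers": -0.3},{"travel": [0,0,6.6],"delta_rot": [0,0,0],"fingers": -0.3},{"travel": [0,0,0],"delta_rot": [0,0,0],"fingers": 0},{"travel": [0,0,0],"delta_rot": [0,0,0],"fingers": 0.2},{"travel": [0,0,0],"delta_rot": [0,0,0],"fingers": 1},{"travel": [0,0,0],"delta_rot": [0,0,0],"fingers": 1},{"travel": [0,0,0],"delta_rot": [0,0,0],"fingers": 1},{"travel": [0,0,0],"delta_rot": [0,0,0],"fingers": 1}]' --grip_force 30

```text
clock: 43.1
eef_pos: [437.9, 300.7, 49.7]
eef_rot: [3.141, -0.0, 1.526]
wrist_force: [-1.8, -0.3, 6.3]
finger_gap: 25.4
```

Emit:
send_rows --plan '[{"travel": [0,0,-8],"delta_rot": [0,0,0],"fingers": 1},{"travel": [0,0,-22],"delta_rot": [0,0,0],"fingers": 1},{"travel": [0,0,-35],"delta_rot": [0,0,0],"fingers": 1},{"travel": [0,0,-25],"delta_rot": [0,0,0],"fingers": 1},{"travel": [-13,15.7,0],"delta_rot": [0,0,0],"fingers": 1},{"travel": [-22,26.6,0],"delta_rot": [0,0,0],"fingers": 1},{"travel": [-28,33.9,0],"delta_rot": [0,0,0],"fingers": 1},{"travel": [-30,36.3,0],"delta_rot": [0,0,0],"fingers": 1},{"travel": [-29,35.1,0],"delta_rot": [0,0,0],"fingers": 1},{"travel": [-24,29.1,0],"delta_rot": [0,0,0],"fingers": 1},{"travel": [-17,20.6,0],"delta_rot": [0,0,0],"fingers": 1},{"travel": [-10.9,13.3,0],"delta_rot": [0,0,0],"fingers": 1},{"travel": [0,0,0],"delta_rot": [0,0,0],"fingers": 1},{"travel": [0,0,0],"delta_rot": [0,0,0],"fingers": 1}]'

```text
clock: 44.85
eef_pos: [639.8, 117.9, 138.9]
eef_rot: [-3.141, 0.0, 1.527]
wrist_force: [-0.8, -0.7, -1.6]
finger_gap: 25.7
```

Emit:
send_rows --plan '[{"travel": [0,0,15],"delta_rot": [0,0,0],"fingers": 1},{"travel": [0,0,18],"delta_rot": [0,0,0],"fingers": 1},{"travel": [0,0,14],"delta_rot": [0,0,0],"fingers": 1},{"travel": [0,0,8],"delta_rot": [0,0,0],"fingers": 1},{"travel": [0,0,4],"delta_rot": [0,0,0],"fingers": 1},{"travel": [0,0,2],"delta_rot": [0,0,0],"fingers": 1},{"travel": [0,0,1],"delta_rot": [0,0,0],"fingers": 1},{"travel": [0,0,0],"delta_rot": [0,0,0],"fingers": 1}]'

```text
clock: 45.85
eef_pos: [640.5, 117.4, 77.5]
eef_rot: [3.141, -0.0, 1.526]
wrist_force: [-0.2, 0.5, -1.6]
finger_gap: 25.6
```

Emit:
send_rows --plan '[{"travel": [0,0,0.7],"delta_rot": [0,0,0],"fingers": 1},{"travel": [0,0,0.7],"delta_rot": [0,0,0],"fingers": 1},{"travel": [0,0,0.5],"delta_rot": [0,0,0],"fingers": 1},{"travel": [0,0,0],"delta_rot": [0,0,0],"fingers": 1}]'

```text
clock: 46.35
eef_pos: [640.4, 117.4, 75.8]
eef_rot: [3.141, -0.0, 1.526]
wrist_force: [-3.1, -0.8, 4.6]
finger_gap: 25.5
```

Emit:
send_rows --plan '[{"travel": [0,0,0.5],"delta_rot": [0,0,0],"fingers": 1},{"travel": [0,0,0],"delta_rot": [0,0,0],"fingers": 1}]'

```text
clock: 46.6
eef_pos: [640.5, 117.4, 75.7]
eef_rot: [3.141, -0.0, 1.526]
wrist_force: [-4.8, -1.2, 8.1]
finger_gap: 25.4
```

In contact. I'll release, rise and back off for a final check.

Emit:
send_rows --plan '[{"travel": [0,0,-0.4],"delta_rot": [0,0,0],"fingers": 0.4},{"travel": [0,0,0],"delta_rot": [0,0,0],"fingers": 0},{"travel": [0,0,0],"delta_rot": [0,0,0],"fingers": 0},{"travel": [0,0,0],"delta_rot": [0,0,0],"fingers": 0},{"travel": [0,0,-10],"delta_rot": [0,0,0],"fingers": 0},{"travel": [0,0,-25],"delta_rot": [0,0,0],"fingers": 0},{"travel": [0,0,-45],"delta_rot": [0,0,0],"fingers": 0},{"travel": [0,-30,-50],"delta_rot": [0,0,0],"fingers": 0},{"travel": [0,-45,-50],"delta_rot": [0,0,0],"fingers": 0},{"travel": [0,-45,-40],"delta_rot": [0,0,0],"fingers": 0},{"travel": [-20,-30,0],"delta_rot": [0,0,0],"fingers": 0},{"travel": [-50,0,0],"delta_rot": [0,0,0],"fingers": 0},{"travel": [-40,0,0],"delta_rot": [0,0,0],"fingers": 0},{"travel": [0,0,0],"delta_rot": [0,0,0],"fingers": 0},{"travel": [0,0,0],"delta_rot": [0,0,0],"fingers": 0}]'

```text
clock: 48.48
eef_pos: [488.8, 14.4, 292.2]
eef_rot: [3.141, -0.0, 1.526]
wrist_force: [-0.3, 0.3, -0.1]
finger_gap: 46.9
```

```bash
python3 - <<'E'
from h import *
print(manip.read_state()['clock'])
nx=np.array([.9993,-.037]);ny=np.array([.037,.9993]); o=np.array([636,-10.])
ims=[]
for n in('wrist','scene','side'):
    c=shot(n);P=cloud(c);ims.append(c['color']);hsv=cv2.cvtColor(c['color'],cv2.COLOR_RGB2HSV);Z=P[...,2]
    for h,y in((110,-128),(102,-62),(94,62),(86,128)):
        q=o+y*ny; m=(np.hypot(P[...,0]-q[0],P[...,1]-q[1])<25)&(abs(Z-h)<3)
        if m.sum()<10: print(n,h,'none');continue
        e=np.array(cv2.minEnclosingCircle(P[m][:,:2].astype(np.float32))[0])-o; print(n,h,'off',round(e@nx,1),round(e@ny-y,1),m.sum())
    D=P[...,:2]-o; a=D@nx;b=D@ny
    wh=(abs(Z-26)<5)&(abs(a)<45)&(abs(b)<175)&(hsv[...,2]>100)&(hsv[...,1]<80); wh=cv2.morphologyEx(wh.astype(np.uint8),cv2.MORPH_OPEN,np.ones((3,3)))>0
    r=cv2.minAreaRect(P[wh][:,:2].astype(np.float32)); print(n,'board',np.round(r[0],1),np.round(r[1],1),round(r[2],2))
    for k in('paste_jar','glue_brush','notebook'):
        for d in tip_of(k,n)[:1]: print('  ',k,tow(c,d['at']).round(0),round(d['confidence'],2))
cv2.imwrite('pics/fin.png',cv2.hconcat([cv2.resize(ims[0],(400,300)),cv2.resize(ims[1][130:260,150:323],(400,300))])[:,:,::-1])
E
```

```text
48.475
wrist 110 off -2.8 5.1 57
wrist 102 off -1.9 -0.8 277
wrist 94 off -2.7 -1.0 349
wrist 86 off -2.9 -1.8 390
wrist board [635.1 -10.1] [319.  67.] 87.92
   paste_jar [782. 128.  -2.] 0.75
   glue_brush [636. 112.  24.] 0.74
   notebook [ 628. -140.   27.] 0.62
scene 110 off 2.0 -1.2 42
scene 102 off 2.0 0.8 48
scene 94 off 0.8 -0.0 44
scene 86 off 1.2 -1.1 45
scene board [636.8  -8.6] [318.4  65.2] 87.69
   paste_jar [783. 126.  -1.] 0.82
   glue_brush [801. -97.  -1.] 0.89
   notebook [ 692. -381.    3.] 0.93
side 110 off -0.9 -2.4 25
side 102 off -1.0 -0.1 32
side 94 off -0.8 0.4 44
side 86 off -0.9 0.2 43
side board [636.1 -12.1] [326.2  66.8] 87.48
   paste_jar [784. 127.  -3.] 0.7
   notebook [ 690. -383.    4.] 0.91
```

View pics/fin.png

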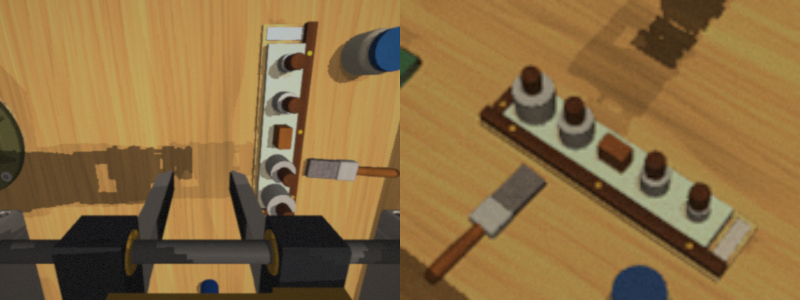

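The picture shows all four weights upright in size order, with the largest beside the stop at (533,95) and the smallest at (698,203) by the plate. The board is against the fence and the bystanders are where they were.

```bash
python3 -c "
from cell import manip
print(manip.sign_off())"
```

```text
the job is handed in; nothing more can be done
None
```

The job is done and handed in at about 49 s of the 115 s allowed; no verdict was reported.

**What I did:** I set the board on the strip and pushed it to the fence, then to the end stop until it blocked (about 30 N). I then stood the weights on the rings in the order 54, 46, 38, 30, starting from the stop, each lowered until it touched before release. The blue and pink look-alikes were left alone.

**Last checks:**
- **Weights:** The scene and side cameras put them within about 2.5 mm of their marks, and all look upright in the final picture.
- **Board:** It lies flat and parallel to the fence to within about 0.01 rad.
- **Bystanders:** The jar and notebook read within about 3 mm of their start in the scene and side cameras. The brush does too, but only the scene camera confirmed it.

**What disagreed:**
- The wrist camera read the 54 weight 5 mm off along the board, because the gripper partly hid it.
- In the last wrist picture the network put the brush and notebook on top of the weights; these were false detections.
- The three cameras differ by 2–4 mm on the board's centre along the fence, so the fit at the stop rests mainly on the felt contact.

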